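# Sweep the short spacers into the counting tray's trough

### The arm

A 7-joint arm with a two-finger parallel gripper is mounted at the origin on the work surface. World frame = base frame: x ahead of the robot, y to its left, z up, the work surface at z = 0. Lengths are in mm, angles in rad, forces in N, time in s.
With the tool pointing down it reaches from about 425 to 800 mm from the base axis. Payload 8.3 kg.
Tool frame: the origin (TCP) lies at the very end of the fingers, on their centre line; the grasp point (between the pads) lies 19 mm behind it (r.hold_point_z is the z of the grasp point in the tool frame, in mm); z points along the fingers, y is the direction in which the jaws open and shut (so a half turn about z gives the same grasp; the last joint's range is limited). The gripper opens to 85 mm and grips with 20 to 120 N. Pads are 22 mm wide; open, the fingers measure 114 mm over their backs; the gripper's body (76 mm by 85 mm) begins 54 mm behind the grasp point. The pads swing forward as they close: fully open they stand 13 mm farther back than shut.
Start: joints at [1.076, 0.383, 0.016, 1.37, -0.006, 1.388, -0.046], TCP at [261.601, -567.596, 194.679] pointing down, gripper open.
Joint ranges: [-2.95, 2.95], [-0.25, 2.06], [-1.52, 1.56], [0.18, 2.33], [-1.44, 4.58], [0.02, 2.06], [-3.01, 3.01]. Speed limits (rad/s): [2.39, 2.39, 3.01, 3.01, 3.14, 3.14, 3.14].

### API

Orientations are given as [roll, pitch, yaw] about the fixed x, y, z axes, in that order (R = Rz(yaw) Ry(pitch) Rx(roll)).
In Python, from cell import monitor, camera, order, r gives the robot as it stands. The module is installed in compiled form; this text tells all that it offers.
- The arm moves only by the tool carry_out, never from a script. Its argument "commands" is a list of rows, each an object of numbers: "x", "y", "z": the shift along the tool's x, y, z in units of 0.1 m (1.0 is 0.1 m); "ax", "ay", "az": the turn, a rotation vector about the tool's x, y, z in units of 45 degrees (1.0 is 45 degrees); "claw": the opening, from -1 (shut) to 1 (fully open). A call has 1 to 8 rows; each row shifts and turns the commanded pose from where the row before left it, along the tool's axes as they then stand; what a row does not reach is not made up. A row lasts 1/10 s, in which the tool goes at most 50 mm and 8.59 degrees, less where a joint would pass 70% of its speed; a pose out of reach is approached as far as the arm can. A call with a number of a shift or a turn outside -1 to 1 is refused whole. A call with a gripper value outside its range is refused whole. The fingers move at their own pace and stop on an object; "force" is the grip in N (left out, the last holds). Time passes only in rows, so rows that do not move let the fingers close. It gives the time, the measured TCP pose, the force and the opening at its end, in the units of the state.
- monitor.get_state(): the state, without advancing time (a new reading comes with each control period).
- camera(name): name is "scene" or "top" or "wrist"; returns a dict with "pixels" (384x512x3 uint8, blue, green, red), "depth" (384x512 float32, mm along the optical axis (not along the pixel's ray), 0 where there is no reading), "K" (3x3 intrinsics, pixels), "distortion" ([k1, k2, p1, p2, k3] as OpenCV has them; the pictures are not rectified), "world_from_camera" (4x4, takes a point from camera to world coordinates); the wrist camera has in their place "T_tool_cam" (4x4, takes a point from camera to tool coordinates, whose origin is the TCP and whose axes are the flange's). Camera axes: x right, y down, z forward; pixel columns grow to the right and rows downward; lengths in mm; the calibration is good to about 2 mm. A picture is of the moment at which its call begins: read the wrist's pose just before it.
- order.sign_off(): hands the job in, once; it reports no verdict.
The state is a dict: "clock": time; "q": joint angles; "qd": joint speeds; "tau": joint torques, N m; "tool_pos": TCP position; "ee_rot": TCP orientation; "wrist_force": force on the tool from outside, world axes, zero at the start; "wrist_torque": the same for the moment, N m; "finger_gap": opening from 0.0 (shut) to 1.0 (fully open).
Only numpy, scipy, OpenCV 4.12 (cv2) and the standard library are available. Lean on these libraries where they do the work, as an engineer would, in place of code of your own. Each camera call takes 0.05 s, during which the arm holds its last target.

### The job

Two long brass spacers have got mixed up with the four short ones on the platform of the counting tray. With the fingertips, sweep the four short spacers off the platform's open side into the trough and leave the two long ones on the platform. Only sweep: do not grip, lift or press hard on any spacer, and leave the bottle, circuit board, stock bin and screwdriver around the tray where they are.

Things in the scene. Friction and masses are not known exactly. Their poses are not given: they have to be found in the camera images.
- tray: Dark grey parts-counting tray, 210 x 259 mm, fixed to the bench: a raised platform with a trough along its +y side. Origin on the bench top under the platform's centre. Rims 5 mm thick stand 12 mm above the platform (36 mm above the bench) along its -y, -x and +x sides; the +y side is open
- platform (a point): centre of the platform's flat upper face, 24 mm above the bench, axes as the tray's (+y points to the trough). The face spans -100 to +100 mm in x and y; at y = +100 mm a straight open edge drops 20 mm straight into the trough
- trough (a point): centre of the trough's floor, 4 mm above the bench, axes as the tray's. The floor is 200 mm long in x and 50 mm wide in y; beyond it an outer wall 4 mm thick, 36 mm above the bench. Closed at +x; at -x it runs on 39 mm into a narrowing spout with a lip 22 mm above the bench
- short0_mid (a point): brass hexagon spacer, 10 mm across flats, 25 mm long, about 14 g, one of the four short ones, to be swept into the trough. This point is its centre, 5 mm above what it lies on; its own x axis runs along its length (the spacer may roll from flat to flat about it). Lies loose, at any yaw, on the tray's platform (near its open side)
- short1_mid (a point): brass hexagon spacer, 10 mm across flats, 25 mm long, about 14 g, one of the four short ones, to be swept into the trough. This point is its centre, 5 mm above what it lies on; its own x axis runs along its length (the spacer may roll from flat to flat about it). Lies loose, at any yaw, on the tray's platform (near its open side)
- short2_mid (a point): brass hexagon spacer, 10 mm across flats, 25 mm long, about 14 g, one of the four short ones, to be swept into the trough. This point is its centre, 5 mm above what it lies on; its own x axis runs along its length (the spacer may roll from flat to flat about it). Lies loose, at any yaw, on the tray's platform (near its open side)
- short3_mid (a point): brass hexagon spacer, 10 mm across flats, 25 mm long, about 14 g, one of the four short ones, to be swept into the trough. This point is its centre, 5 mm above what it lies on; its own x axis runs along its length (the spacer may roll from flat to flat about it). Lies loose, at any yaw, on the tray's platform (near its back, -y, half)
- long0_mid (a point): brass hexagon spacer, 10 mm across flats, 50 mm long, about 28 g, one of the two long ones, to stay on the platform. This point is its centre, 5 mm above what it lies on; its own x axis runs along its length (the spacer may roll from flat to flat about it). Lies loose, at any yaw, on the tray's platform (near its back, -y, half)
- long1_mid (a point): brass hexagon spacer, 10 mm across flats, 50 mm long, about 28 g, one of the two long ones, to stay on the platform. This point is its centre, 5 mm above what it lies on; its own x axis runs along its length (the spacer may roll from flat to flat about it). Lies loose, at any yaw, on the tray's platform (near its back, -y, half)
- bottle: white bottle with black cap, 40 mm diameter, 62 mm high, standing loose on the bench beyond the tray's back rim; leave alone. Origin at the centre of its base
- board: green circuit board with parts on it, 62 x 44 mm, 12 mm high, lying loose on the bench beyond the tray's back rim; leave alone. Origin at the centre of its underside
- bin: blue open stock bin with spacers in it, 75 x 100 mm, 50 mm high, loose on the bench beyond the tray's +x rim; leave alone. Origin at the centre of its underside
- driver: black electric screwdriver, 215 mm long, 39 mm high, lying loose along its x axis on the robot's left; leave alone. Origin on the bench under its middle

How it is judged (in metres and radians):
At the end, for the whole second after the job is handed in: All four short spacers' centres are in the trough or spout: at least 3 mm past the platform edge, inside the walls, under 23 mm above the bench. Both long spacers' centres are on the platform, at least 5 mm from its open edge. All six are at rest (under 20 mm/s) (y of short0_mid in the frame of tray between 0.103 and 0.15 m and x of short0_mid in the frame of tray between -0.139 and 0.1 m and z of each of short0_mid, short1_mid, short2_mid, short3_mid in the frame of tray below 0.023 m and y of short1_mid in the frame of tray between 0.103 and 0.15 m and x of short1_mid in the frame of tray between -0.139 and 0.1 m and y of short2_mid in the frame of tray between 0.103 and 0.15 m and x of short2_mid in the frame of tray between -0.139 and 0.1 m and y of short3_mid in the frame of tray between 0.103 and 0.15 m and x of short3_mid in the frame of tray between -0.139 and 0.1 m and y of long0_mid in the frame of tray between -0.1 and 0.095 m and x of long0_mid in the frame of tray between -0.1 and 0.1 m and z of long0_mid in the frame of tray between 0.025 and 0.055 m and y of long1_mid in the frame of tray between -0.1 and 0.095 m and x of long1_mid in the frame of tray between -0.1 and 0.1 m and z of long1_mid in the frame of tray between 0.025 and 0.055 m and linear speed of each of short0, short1, short2, short3, long0, long1 below 0.02 m/s); the robot touches nothing.
It fails at once if a spacer is lifted (its centre more than 60 mm above the bench, that is some 30 mm above where it lies) (height (world z) of any of short0_mid, short1_mid, short2_mid, short3_mid, long0_mid, long1_mid above 0.06 m).
It fails at once if a spacer is gripped or pressed hard (more than 30 N between it and the fingers) (contact force between the fingers and short0 above 30 N or contact force between the fingers and short1 above 30 N or contact force between the fingers and short2 above 30 N or contact force between the fingers and short3 above 30 N or contact force between the fingers and long0 above 30 N or contact force between the fingers and long1 above 30 N).
It fails at once if the bottle, board, bin or screwdriver is moved by more than 15 mm or tipped (distance of any of bottle, board, bin, driver from where it was at the start of the episode above 0.015 m or angle between any of bottle, board, bin, driver's own z axis and vertical above 0.3 rad).
It also fails if it takes over 61 s, if anything falls off the work surface, if the arm or the gripper's body presses on something with over 40 N, if the wrist force passes 120 N, or if a joint passes its speed limit or range.

## Working session

There is one attempt and no reset: what is moved stays moved. The work goes in short steps, Python scripts to look and compute and a tool call to move; the robot and the scene stay as the last step left them, time stands still between calls to the robot, and variables do not carry over. Pictures are saved under pics/ and viewed, and the job is handed in when it is done.

Besides the shell and the picture viewer there is one more tool, called after ">>>" as name(argument=value, ...), one argument or row to a line, values as JSON. carry_out: Moves the arm, as the interface text tells. Its arguments: {"type":"object","properties":{"commands":{"type":"array"},"force":{"type":"number"}},"required":["commands"]}

```bash
mkdir -p pics; cat > h.py <<'E'
import numpy as np,cv2
from cell import monitor,camera,order,r
def snap(n,f):
    s=monitor.get_state(); c=camera(n); cv2.imwrite('pics/'+f+'.png',c['pixels']); np.savez('pics/'+f+'.npz',**{k:np.array(v) for k,v in c.items()},pos=s['tool_pos'],rot=s['ee_rot']); return s,c
def ray(c,uv,z):
    uv=np.array(uv,float).reshape(-1,1,2)
    n=cv2.undistortPoints(uv,np.array(c['K']),np.array(c['distortion'])).reshape(-1,2)
    T=np.array(c['world_from_camera']); d=np.c_[n,np.ones(len(n))]@T[:3,:3].T; o=T[:3,3]
    return o+d*((z-o[2])/d[:,2])[:,None]
E
python3 - <<'E'
from h import *
s,c=snap('top','top0'); s,c2=snap('scene','scene0')
print(s); print(c['world_from_camera'],c['K'])
E
```

```text
{'clock': 0.05, 'q': array([ 1.0761093 ,  0.38421879,  0.01639959,  1.37116619, -0.00629472,
        1.38820626, -0.04650466]), 'qd': array([-6.85586039e-04, -4.80631441e-04, -6.13002626e-04, -1.14088874e-03,
        3.41492148e-04,  6.92781046e-04,  9.33408506e-05]), 'tau': array([ 3.11570227e-03, -6.29693627e+01,  8.48112758e-01, -3.73133039e+01,
        1.66619557e-02,  1.08724250e-02, -2.07920849e-06]), 'tool_pos': array([ 261.33126935, -567.10282347,  193.68576969]), 'ee_rot': array([-3.13964452e+00,  4.96829749e-05,  4.31823297e-01]), 'wrist_force': array([ 0.24101248, -0.47068448,  0.21988618]), 'wrist_torque': array([0.0242497 , 0.02455393, 0.00041422]), 'finger_gap': 0.9978303658929295}
[[-8.18791621e-02 -9.76495464e-01  1.99380067e-01  4.18671305e+02]
 [-9.96642073e-01  8.03478040e-02 -1.57736516e-02  1.16283858e+02]
 [-6.16851322e-04 -2.00002097e-01 -9.79795275e-01  8.85401265e+02]
 [ 0.00000000e+00  0.00000000e+00  0.00000000e+00  1.00000000e+00]] [[366.50737918   0.         258.23134015]
 [  0.         366.50737918 189.58543618]
 [  0.           0.           1.        ]]
```

View pics/top0.png

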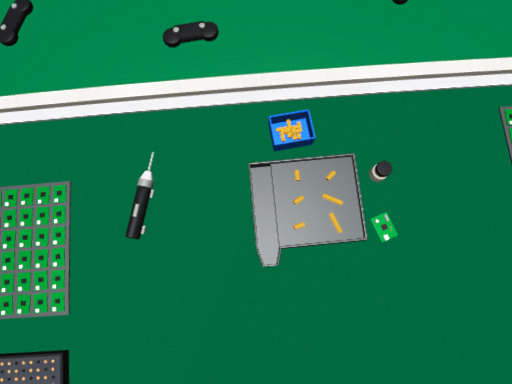

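View pics/scene0.png

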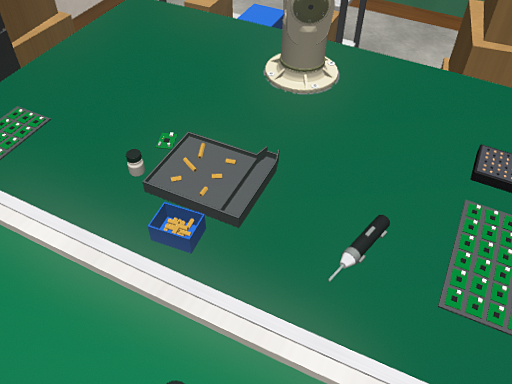

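The top view shows the trough on the left (px x≈250–278). The shorts are near (297,175), (331,175), (299,199) and (299,226), and the longs near (333,199) and (336,222). The bin is above the tray, with the bottle and board to its right.

```bash
cat >> h.py <<'E'
def spacers(c,lo=(240,140),hi=(375,270)):
    h=cv2.cvtColor(c['pixels'],cv2.COLOR_BGR2HSV)
    m=cv2.inRange(h,(8,120,100),(28,255,255)); k=np.zeros_like(m); k[lo[1]:hi[1],lo[0]:hi[0]]=255; m&=k
    m[:152]=0
    out=[]
    for q in cv2.findContours(m,cv2.RETR_EXTERNAL,cv2.CHAIN_APPROX_NONE)[0]:
        if cv2.contourArea(q)<8: continue
        mm=np.zeros_like(m); cv2.drawContours(mm,[q],-1,255,-1); p=np.argwhere(mm>0)[:,::-1].astype(float)
        w=ray(c,p,31)[:,:2]; ce=w.mean(0); e,v=np.linalg.eigh(np.cov((w-ce).T)); 
        out.append((p.mean(0),ce,np.sqrt(12*e[1]),np.sqrt(12*e[0]),v[:,1]))
    return out
E
python3 - <<'E'
from h import *
c=dict(np.load('pics/top0.npz'))
for o in spacers(c): print(o[0].round(1),o[1].round(1),'L%.0f W%.0f'%o[2:4],'ang',round(np.degrees(np.arctan2(o[4][1],o[4][0])),1))
im=cv2.resize(c['pixels'][140:280,235:400],None,fx=4.8,fy=4.2,interpolation=cv2.INTER_CUBIC)
cv2.imwrite('pics/crop0.png',cv2.resize(c['pixels'][140:280,235:400],None,fx=4.2,fy=4.2,interpolation=cv2.INTER_CUBIC))
E
```

```text
[299.  225.2] [500.2  14.6] L26 W11 ang 101.0
[335.2 222.5] [499.4 -70.6] L50 W11 ang -158.3
[298.2 199.4] [561.2  10.2] L25 W10 ang 117.0
[331.9 198.7] [556.2 -69.8] L50 W11 ang 63.1
[330.5 175. ] [614.  -73.5] L27 W10 ang 128.3
[296.8 175.1] [620.4   7.3] L26 W11 ang 178.2
```

View pics/crop0.png

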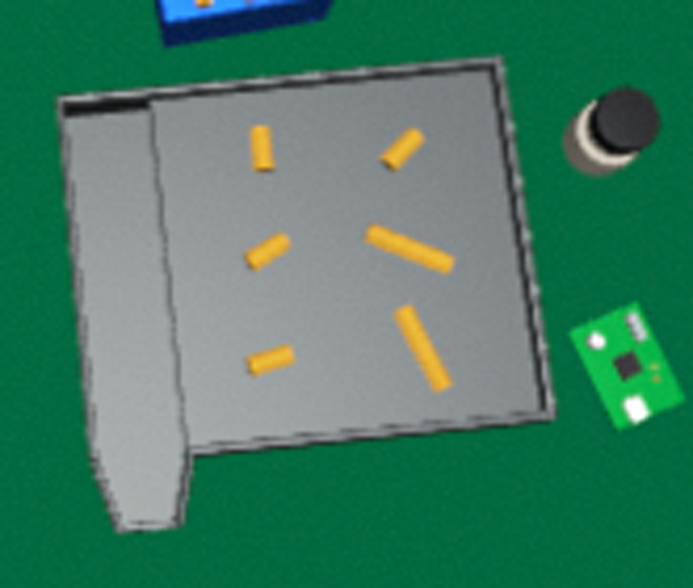

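```bash
python3 - <<'E'
from h import *
c=dict(np.load('pics/top0.npz'))
f=lambda x,y:(235+x/4.2-.4,140+y/4.2-.4)
A=ray(c,[f(500,58),f(552,415),f(60,98)],36); B=ray(c,[f(152,101),f(188,450)],24)
print(A.round(1),B.round(1))
ex=B[0]-B[1]; print(np.linalg.norm(ex),np.degrees(np.arctan2(ex[1],ex[0])), np.linalg.norm(A[0]-A[1]),np.degrees(np.arctan2(*(A[0]-A[1])[1::-1])),np.linalg.norm(A[0]-A[2]),np.degrees(np.arctan2(*(A[2]-A[0])[1::-1])))
E
```

```text
[[ 661.7 -135.2   36. ]
 [ 456.1 -136.6   36. ]
 [ 658.5  119.6   36. ]] [[655.7  66.7  24. ]
 [454.6  64.5  24. ]]
201.11766749740133 0.6134813162156458 205.63114122229945 0.39703252368159087 254.83400181862768 90.7339190613941
```

>>> carry_out(
  commands=[
    {"az": 0.18, "claw": -1},
    {"az": 0.18, "claw": -1},
    {"az": 0.19, "claw": -1},
    {"x": 0.2, "y": -0.3, "claw": -1},
    {"x": 0.2, "y": -0.3, "claw": -1},
    {"x": 0.2, "y": -0.3, "claw": -1},
    {"x": 0.2, "y": -0.3, "claw": -1},
    {"x": 0.2, "y": -0.3, "claw": -1},
  ],
  force=20,
)

```text
validation failed for argument at $.co...
```

>>> carry_out(
  commands=[
    {"x": 0, "y": 0, "z": 0, "ax": 0, "ay": 0, "az": 0.18, "claw": -1},
  ],
)

```text
clock: 0.2
tool_pos: [261.4, -567.3, 194.0]
ee_rot: [-3.14, 0.0, 0.29]
wrist_force: [0.2, 0.1, 0.4]
finger_gap: 0.858
```

>>> carry_out(
  commands=[
    {"x": 0, "y": 0, "z": 0, "ax": 0, "ay": 0, "az": 0.18, "claw": -1},
    {"x": 0, "y": 0, "z": 0, "ax": 0, "ay": 0, "az": 0.19, "claw": -1},
    {"x": 0.2, "y": -0.3, "z": 0, "ax": 0, "ay": 0, "az": 0, "claw": -1},
    {"x": 0.2, "y": -0.3, "z": 0, "ax": 0, "ay": 0, "az": 0, "claw": -1},
    {"x": 0.2, "y": -0.3, "z": 0, "ax": 0, "ay": 0, "az": 0, "claw": -1},
    {"x": 0.2, "y": -0.3, "z": 0, "ax": 0, "ay": 0, "az": 0, "claw": -1},
  ],
)

```text
clock: 0.8
tool_pos: [342.1, -446.1, 194.2]
ee_rot: [-3.141, 0.0, -0.0]
wrist_force: [0.2, -0.3, 0.4]
finger_gap: -0.001
```

>>> carry_out(
  commands=[
    {"x": 0.2, "y": -0.3, "z": 0, "ax": 0, "ay": 0, "az": 0, "claw": -1},
    {"x": 0.2, "y": -0.3, "z": 0, "ax": 0, "ay": 0, "az": 0, "claw": -1},
    {"x": 0.2, "y": -0.3, "z": 0, "ax": 0, "ay": 0, "az": 0, "claw": -1},
    {"x": 0.2, "y": -0.3, "z": 0, "ax": 0, "ay": 0, "az": 0, "claw": -1},
    {"x": 0.2, "y": -0.3, "z": 0, "ax": 0, "ay": 0, "az": 0, "claw": -1},
    {"x": 0.2, "y": -0.3, "z": 0, "ax": 0, "ay": 0, "az": 0, "claw": -1},
    {"x": 0.2, "y": -0.3, "z": 0, "ax": 0, "ay": 0, "az": 0, "claw": -1},
  ],
)

```text
clock: 1.5
tool_pos: [482.0, -236.2, 194.4]
ee_rot: [-3.141, 0.001, -0.0]
wrist_force: [1.7, 0.2, 0.4]
finger_gap: -0.001
```

>>> carry_out(
  commands=[
    {"x": 0.2, "y": -0.3, "z": 0, "ax": 0, "ay": 0, "az": 0, "claw": -1},
    {"x": 0.2, "y": -0.3, "z": 0, "ax": 0, "ay": 0, "az": 0, "claw": -1},
    {"x": 0.2, "y": -0.3, "z": 0, "ax": 0, "ay": 0, "az": 0, "claw": -1},
    {"x": 0.2, "y": -0.3, "z": 0, "ax": 0, "ay": 0, "az": 0, "claw": -1},
    {"x": 0.2, "y": -0.3, "z": 0, "ax": 0, "ay": 0, "az": 0, "claw": -1},
    {"x": 0.2, "y": -0.3, "z": 0, "ax": 0, "ay": 0, "az": 0, "claw": -1},
    {"x": 0.2, "y": -0.3, "z": 0, "ax": 0, "ay": 0, "az": 0, "claw": -1},
    {"x": 0, "y": 0, "z": 0, "ax": 0, "ay": 0, "az": 0, "claw": -1},
  ],
)

```text
clock: 2.3
tool_pos: [622.7, -20.7, 193.6]
ee_rot: [-3.138, 0.001, 0.008]
wrist_force: [-0.4, 0.8, 0.0]
finger_gap: -0.001
```

```bash
python3 - <<'E'
from h import *
s,c=snap('wrist','w1'); print(s['tool_pos'],s['ee_rot'],c['T_tool_cam'],c['K'])
E
```

```text
[622.67214028 -20.69028055 193.57295497] [-3.13775690e+00  1.06499537e-03  8.00826231e-03] [[-9.91738548e-05 -9.62996400e-01 -2.69514236e-01  6.71628360e+01]
 [ 9.99998583e-01  3.57361977e-04 -1.64485564e-03 -9.29968259e-01]
 [ 1.68030420e-03 -2.69514017e-01  9.62995001e-01 -1.79476687e+02]
 [ 0.00000000e+00  0.00000000e+00  0.00000000e+00  1.00000000e+00]] [[326.61746481   0.         257.01285576]
 [  0.         326.61746481 193.91053265]
 [  0.           0.           1.        ]]
```

View pics/w1.png

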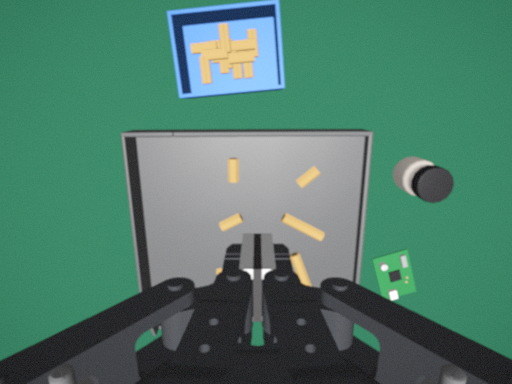

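```bash
cat >> h.py <<'E'
from scipy.spatial.transform import Rotation as Ro
def wray(f,uv,z):
    c=dict(np.load('pics/%s.npz'%f)); T=np.eye(4); T[:3,:3]=Ro.from_euler('xyz',c['rot']).as_matrix(); T[:3,3]=c['pos']
    c['world_from_camera']=T@c['T_tool_cam']; return ray(c,uv,z)
E
python3 - <<'E'
from h import *
print(monitor.get_state()['tool_pos'])
print(wray('w1',[(233.5,170),(307.5,177),(231,222),(303,227)],30).round(1))
print(wray('w1',[(138,140),(138,200)],24).round(1), wray('w1',[(371,131),(124,134)],36).round(1))
E
```

```text
[621.92936588 -24.01469821 193.66825474]
[[619.9   6.6  30. ]
 [613.  -72.9  30. ]
 [560.7  10.1  30. ]
 [555.5 -70.7  30. ]]
[[650.4 108.6  24. ]
 [583.6 114.6  24. ]] [[ 662.9 -134.3   36. ]
 [ 657.8  118.1   36. ]]
```

>>> carry_out(
  commands=[
    {"x": 0, "y": 0, "z": 0.4, "ax": 0, "ay": 0, "az": 0, "claw": -1},
    {"x": 0, "y": 0, "z": 0.4, "ax": 0, "ay": 0, "az": 0, "claw": -1},
    {"x": 0, "y": 0, "z": 0.4, "ax": 0, "ay": 0, "az": 0, "claw": -1},
    {"x": 0, "y": 0, "z": 0.3, "ax": 0, "ay": 0, "az": 0, "claw": -1},
    {"x": 0, "y": 0, "z": 0.05, "ax": 0, "ay": 0, "az": 0, "claw": -1},
    {"x": 0, "y": 0, "z": 0, "ax": 0, "ay": 0, "az": 0, "claw": -1},
    {"x": 0, "y": 0, "z": 0, "ax": 0, "ay": 0, "az": 0, "claw": -1},
  ],
)

```text
clock: 3.05
tool_pos: [622.9, -28.2, 41.8]
ee_rot: [3.141, -0.003, -0.001]
wrist_force: [0.7, 0.7, 0.5]
finger_gap: -0.001
```

>>> carry_out(
  commands=[
    {"x": 0, "y": 0, "z": 0, "ax": 0, "ay": 0, "az": 0, "claw": -1},
    {"x": 0, "y": 0, "z": 0, "ax": 0, "ay": 0, "az": 0, "claw": -1},
    {"x": 0, "y": 0, "z": 0, "ax": 0, "ay": 0, "az": 0, "claw": -1},
  ],
)

```text
clock: 3.35
tool_pos: [622.3, -27.7, 40.8]
ee_rot: [3.142, -0.002, -0.0]
wrist_force: [-0.0, 0.1, -0.3]
finger_gap: 0.0
```

Now down 12 mm, to z≈29, then a gentle sweep in +y.

>>> carry_out(
  commands=[
    {"x": 0, "y": 0, "z": 0.06, "ax": 0, "ay": 0, "az": 0, "claw": -1},
    {"x": 0, "y": 0, "z": 0.06, "ax": 0, "ay": 0, "az": 0, "claw": -1},
    {"x": 0, "y": 0, "z": 0, "ax": 0, "ay": 0, "az": 0, "claw": -1},
    {"x": -0.02, "y": -0.1, "z": 0, "ax": 0, "ay": 0, "az": 0, "claw": -1},
    {"x": 0, "y": -0.1, "z": 0, "ax": 0, "ay": 0, "az": 0, "claw": -1},
    {"x": 0, "y": -0.1, "z": 0, "ax": 0, "ay": 0, "az": 0, "claw": -1},
    {"x": 0, "y": -0.1, "z": 0, "ax": 0, "ay": 0, "az": 0, "claw": -1},
    {"x": 0, "y": -0.1, "z": 0, "ax": 0, "ay": 0, "az": 0, "claw": -1},
  ],
)

```text
clock: 4.15
tool_pos: [619.7, 23.9, 27.9]
ee_rot: [-3.141, -0.0, 0.001]
wrist_force: [0.1, -0.2, -0.3]
finger_gap: -0.001
```

>>> carry_out(
  commands=[
    {"x": 0, "y": -0.1, "z": 0, "ax": 0, "ay": 0, "az": 0, "claw": -1},
    {"x": 0, "y": -0.1, "z": 0, "ax": 0, "ay": 0, "az": 0, "claw": -1},
    {"x": 0, "y": -0.1, "z": 0, "ax": 0, "ay": 0, "az": 0, "claw": -1},
    {"x": 0, "y": -0.1, "z": 0, "ax": 0, "ay": 0, "az": 0, "claw": -1},
    {"x": 0, "y": 0, "z": 0, "ax": 0, "ay": 0, "az": 0, "claw": -1},
  ],
)

```text
clock: 4.65
tool_pos: [619.5, 65.0, 27.8]
ee_rot: [-3.14, 0.0, 0.003]
wrist_force: [0.7, 0.4, -0.2]
finger_gap: 0.001
```

```bash
python3 - <<'E'
from h import *
s,c=snap('top','top1'); s,c2=snap('scene','scene1'); print(s['tool_pos'])
for o in spacers(c): print(o[0].round(1),o[1].round(1),'L%.0f W%.0f'%o[2:4])
a=cv2.resize(c['pixels'][140:280,235:400],None,fx=2.4,fy=2.4,interpolation=cv2.INTER_CUBIC);b=cv2.resize(c2['pixels'][120:260,130:295],None,fx=2.4,fy=2.4,interpolation=cv2.INTER_CUBIC)
cv2.imwrite('pics/c1.png',np.hstack([a,b]))
E
```

```text
[619.57733507  63.52763537  27.72085083]
[297.9 225.5] [499.7  17.2] L20 W10
```

View pics/c1.png

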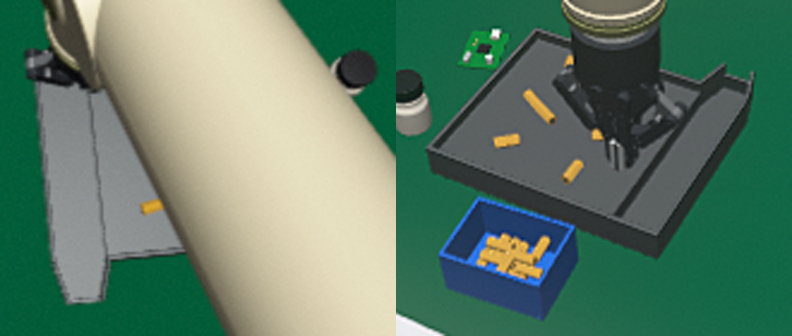

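```bash
python3 - <<'E'
from h import *
c=dict(np.load('pics/scene1.npz'))
print(ray(c,[(223,189),(204,191)],28).round(1))
print(ray(c,[(223,189)],40).round(1))
cv2.imwrite('pics/c1b.png',cv2.resize(c['pixels'][120:240,150:290],None,fx=5,fy=5,interpolation=cv2.INTER_CUBIC))
E
```

```text
[[593.2  47.3  28. ]
 [619.1  10.6  28. ]]
[[603.   53.3  40. ]]
```

View pics/c1b.png

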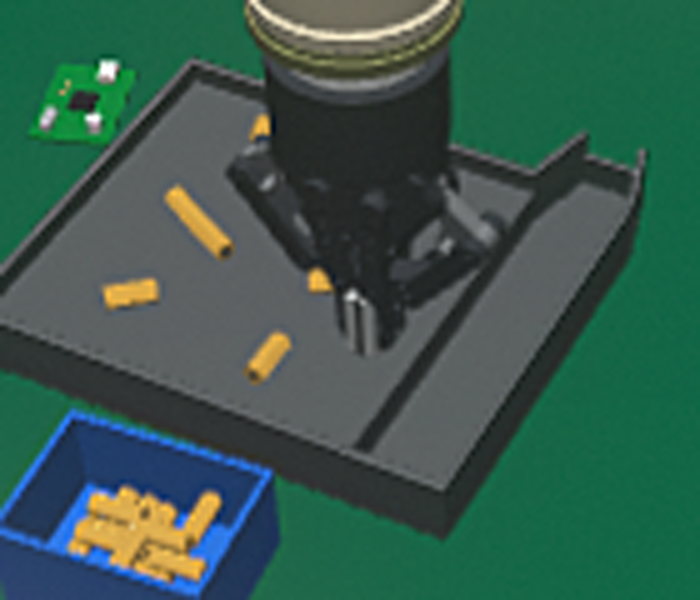

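```bash
python3 - <<'E'
from h import *
c=dict(np.load('pics/scene1.npz')); T=np.linalg.inv(c['world_from_camera'])
for z in (28,40,50,60): print(z,cv2.projectPoints(np.array([[619.6,63.5,z],[608.6,63.5,z],[619.6,73,z],[619.6,53,z]]),cv2.Rodrigues(T[:3,:3])[0],T[:3,3],c['K'],c['distortion'])[0].reshape(-1,2).round(1).tolist())
print(c['depth'][185:192,216:236].round(0)[:, ::3])
v,u=np.mgrid[150:194,200:245]; d=c['depth'][150:194,200:245]
n=cv2.undistortPoints(np.c_[u.ravel(),v.ravel()].astype(float).reshape(-1,1,2),c['K'],c['distortion']).reshape(-1,2)
P=(np.c_[n,np.ones(len(n))]*d.ravel()[:,None])@c['world_from_camera'][:3,:3].T+c['world_from_camera'][:3,3]
P=P.reshape(44,45,3)
for y in range(180,194): print(y,[tuple(P[y-150,x-200].round(0).astype(int)) for x in range(218,232,2)])
E
```

```text
28 [[223.6, 198.6], [225.9, 195.5], [227.2, 200.0], [219.6, 197.1]]
40 [[223.4, 195.1], [225.7, 192.0], [227.0, 196.5], [219.4, 193.6]]
50 [[223.2, 192.1], [225.5, 189.0], [226.9, 193.5], [219.2, 190.6]]
60 [[223.0, 189.1], [225.4, 186.0], [226.7, 190.5], [219.0, 187.6]]
[[1129. 1041. 1037. 1041. 1038. 1129. 1124.]
 [1127. 1047. 1044. 1042. 1043. 1124. 1127.]
 [1121. 1049. 1047. 1044. 1042. 1124. 1121.]
 [1122. 1122. 1046. 1048. 1046. 1121. 1117.]
 [1118. 1111. 1048. 1049. 1117. 1116. 1114.]
 [1113. 1113. 1053. 1054. 1112. 1112. 1119.]
 [1110. 1108. 1114. 1055. 1113. 1115. 1118.]]
180 [(np.int64(628), np.int64(57), np.int64(94)), (np.int64(631), np.int64(64), np.int64(99)), (np.int64(628), np.int64(67), np.int64(98)), (np.int64(633), np.int64(76), np.int64(107)), (np.int64(633), np.int64(80), np.int64(109)), (np.int64(626), np.int64(81), np.int64(103)), (np.int64(631), np.int64(90), np.int64(112))]
181 [(np.int64(626), np.int64(56), np.int64(89)), (np.int64(630), np.int64(63), np.int64(95)), (np.int64(631), np.int64(69), np.int64(98)), (np.int64(629), np.int64(73), np.int64(99)), (np
[... 3271 characters left out ...]
 np.int64(23)), (np.int64(587), np.int64(62), np.int64(22))]
192 [(np.int64(603), np.int64(39), np.int64(23)), (np.int64(600), np.int64(42), np.int64(21)), (np.int64(598), np.int64(47), np.int64(22)), (np.int64(596), np.int64(51), np.int64(22)), (np.int64(593), np.int64(55), np.int64(22)), (np.int64(593), np.int64(60), np.int64(23)), (np.int64(589), np.int64(64), np.int64(22))]
193 [(np.int64(606), np.int64(41), np.int64(24)), (np.int64(605), np.int64(45), np.int64(24)), (np.int64(601), np.int64(49), np.int64(22)), (np.int64(601), np.int64(54), np.int64(25)), (np.int64(597), np.int64(57), np.int64(22)), (np.int64(595), np.int64(62), np.int64(23)), (np.int64(593), np.int64(66), np.int64(22))]
```

The scene camera puts the fingertips about 40 mm higher than the reported TCP: depth on the finger bottom gives z≈68, while the TCP reads 28. The spacer at (204,191) didn't move. I'll check this against the wrist camera before trusting either number.

```bash
python3 - <<'E'
from h import *
s,c=snap('wrist','w2'); print(s['tool_pos'],s['ee_rot'],s['wrist_force'])
def pts(f,uv):
    c=dict(np.load('pics/%s.npz'%f)); T=np.eye(4); T[:3,:3]=Ro.from_euler('xyz',c['rot']).as_matrix(); T[:3,3]=c['pos']
    W=T@c['T_tool_cam']; n=cv2.undistortPoints(np.array(uv,float).reshape(-1,1,2),c['K'],c['distortion']).reshape(-1,2)
    d=np.array([c['depth'][v,u] for u,v in uv]); Q=np.c_[n,np.ones(len(n))]*d[:,None]; 
    return (Q@W[:3,:3].T+W[:3,3]).round(1),(Q@c['T_tool_cam'][:3,:3].T+c['T_tool_cam'][:3,3]).round(1)
print(pts('w1',[(180,180),(300,200),(180,250),(60,250)])[0])
print('tips w1',pts('w1',[(245,240),(270,240),(258,236),(245,250),(270,260)])[1])
print('w2',pts('w2',[(450,150),(400,100),(300,100)])[0])
E
```

```text
[619.69165467  62.43694368  27.70629753] [ 3.14144344e+00 -1.01790470e-05  3.17823132e-04] [-0.76636882 -0.50833647  0.5456185 ]
[[ 6.071e+02  6.600e+01  2.430e+01]
 [ 5.855e+02 -6.670e+01  2.460e+01]
 [ 5.133e+02  7.600e+01  3.900e+00]
 [ 5.096e+02  2.289e+02  5.000e-01]]
tips w1 [[ 10.6  -6.3 -50.4]
 [ 10.2   4.4 -49.5]
 [  9.8  -0.7 -44.3]
 [ 10.1  -6.  -59.1]
 [ 10.    3.8 -67.6]]
w2 [[ 6.621e+02 -4.250e+01  2.880e+01]
 [ 6.886e+02 -2.330e+01  1.200e+00]
 [ 6.884e+02  3.750e+01  6.000e-01]]
```

View pics/w2.png

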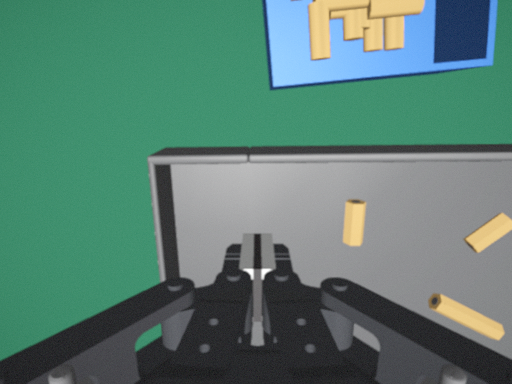

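Both views agree. The tray and bench come out at the right heights, so the arm pose is right, but the real fingertips end about 40 mm behind the stated TCP. Next I'll measure the finger profile from depth in both views.

```bash
python3 - <<'E'
from h import *
def cloud(f,wrist):
    c=dict(np.load('pics/%s.npz'%f)); v,u=np.mgrid[0:384,0:512]; d=c['depth'].ravel()
    n=cv2.undistortPoints(np.c_[u.ravel(),v.ravel()].astype(float).reshape(-1,1,2),c['K'],c['distortion']).reshape(-1,2)
    Q=np.c_[n,np.ones(len(n))]*d[:,None]; T=np.eye(4); T[:3,:3]=Ro.from_euler('xyz',c['rot']).as_matrix(); T[:3,3]=c['pos']
    W=c['T_tool_cam'] if wrist else np.linalg.inv(T)@c['world_from_camera']
    return (Q@W[:3,:3].T+W[:3,3]),d>0
for f,w in (('w1',1),('w2',1),('scene1',0)):
    P,ok=cloud(f,w); 
    m=ok&(abs(P[:,0])<45)&(abs(P[:,1])<100)&(P[:,2]<-8)&(P[:,2]>-160); Q=P[m]
    print(f)
    for a in range(-100,-8,8):
        q=Q[(Q[:,2]>=a)&(Q[:,2]<a+8)]
        if len(q)>3: print(a,len(q),'x',np.percentile(q[:,0],[2,98]).round(0),'y',np.percentile(q[:,1],[2,98]).round(0),'max',q[:,2].max().round(1))
E
```

```text
w1
-100 5756 x [-9. 12.] y [-39.  38.] max -92.0
-92 3625 x [-9. 13.] y [-35.  33.] max -84.0
-84 1282 x [-7. 13.] y [-27.  24.] max -76.0
-76 818 x [-11.  11.] y [-7.  5.] max -68.0
-68 596 x [ 6. 11.] y [-14.  12.] max -60.0
-60 529 x [ 5. 10.] y [-14.  12.] max -52.0
-52 427 x [ 6. 10.] y [-14.  11.] max -44.0
-44 111 x [ 6. 11.] y [-11.   9.] max -40.4
w2
-100 5710 x [-9. 11.] y [-39.  38.] max -92.0
-92 3690 x [-9. 13.] y [-35.  33.] max -84.0
-84 1248 x [-6. 13.] y [-27.  24.] max -76.0
-76 820 x [-11.  11.] y [-7.  5.] max -68.0
-68 586 x [ 6. 11.] y [-14.  12.] max -60.0
-60 544 x [ 5. 10.] y [-14.  12.] max -52.0
-52 420 x [ 6. 10.] y [-14.  11.] max -44.0
-44 106 x [ 6. 10.] y [-12.  10.] max -40.2
-12 2429 x [-27.  41.] y [-59.  95.] max -8.0
scene1
-100 75 x [-9. 13.] y [-43.  36.] max -92.1
-92 102 x [-9. 14.] y [-35.  33.] max -84.0
-84 42 x [ 5. 14.] y [-28.  26.] max -76.2
-76 25 x [ 5. 13.] y [-17.   8.] max -68.0
-68 35 x [-3. 12.] y [-17.  10.] max -60.4
-60 36 x [-4. 13.] y [-17.  10.] max -52.2
-52 31 x [-4. 12.] y [-17.   9.] max -44.1
-44 9 x [ 4. 12.] y [-13.   2.] max -37.1
-12 47 x [-36.  45.] y [-61.  92.] max -8.0
```

The tips end at tool z≈−40 in both cameras, and the closed fingers are about ±12.5 mm in y and ±11 mm in x. I'll add 40 mm to the descent: back off above the spacers, lower in steps and watch the force.

>>> carry_out(
  commands=[
    {"x": 0, "y": 0.3, "z": 0, "ax": 0, "ay": 0, "az": 0, "claw": -1},
    {"x": 0, "y": 0.3, "z": 0, "ax": 0, "ay": 0, "az": 0, "claw": -1},
    {"x": 0, "y": 0.3, "z": 0, "ax": 0, "ay": 0, "az": 0, "claw": -1},
    {"x": 0, "y": 0, "z": 0.1, "ax": 0, "ay": 0, "az": 0, "claw": -1},
    {"x": 0, "y": 0, "z": 0.1, "ax": 0, "ay": 0, "az": 0, "claw": -1},
    {"x": 0, "y": 0, "z": 0.1, "ax": 0, "ay": 0, "az": 0, "claw": -1},
    {"x": 0, "y": 0, "z": 0, "ax": 0, "ay": 0, "az": 0, "claw": -1},
    {"x": 0, "y": 0, "z": 0, "ax": 0, "ay": 0, "az": 0, "claw": -1},
  ],
)

```text
clock: 5.6
tool_pos: [619.4, -26.3, -2.7]
ee_rot: [-3.141, 0.001, 0.002]
wrist_force: [0.1, -0.6, -0.6]
finger_gap: 0.003
```

```bash
python3 - <<'E'
from h import *
s,c=snap('scene','scene2'); print(s['tool_pos'],s['wrist_force'])
cv2.imwrite('pics/c2.png',cv2.resize(c['pixels'][120:240,150:290],None,fx=5,fy=5,interpolation=cv2.INTER_CUBIC))
E
```

```text
[619.363348   -26.31388578  -2.71251535] [ 0.14183491 -0.60808025 -0.63987609]
```

View pics/c2.png

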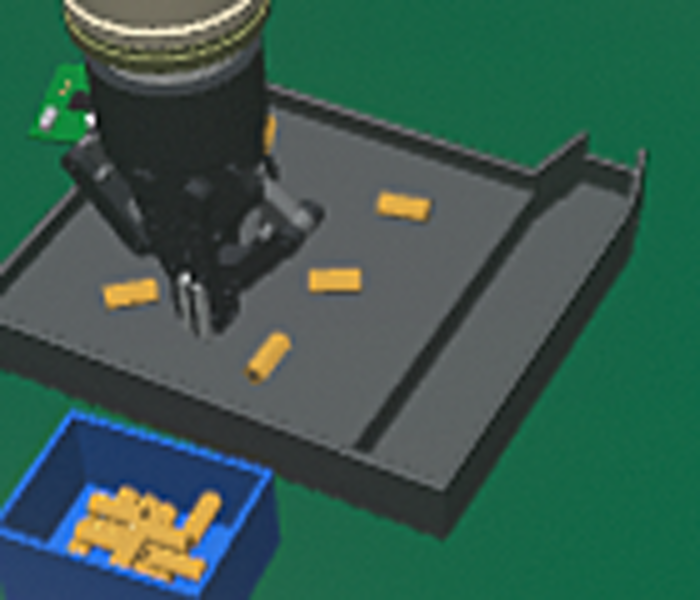

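With the TCP reading −2.7 mm the tips still hover at about 37 mm and there's no contact force, which confirms the offset. All six spacers are where they were. Down another 8 mm, then sweep.

>>> carry_out(
  commands=[
    {"x": 0, "y": 0, "z": 0.04, "ax": 0, "ay": 0, "az": 0, "claw": -1},
    {"x": 0, "y": 0, "z": 0.04, "ax": 0, "ay": 0, "az": 0, "claw": -1},
    {"x": 0, "y": 0, "z": 0, "ax": 0, "ay": 0, "az": 0, "claw": -1},
    {"x": 0, "y": -0.08, "z": 0, "ax": 0, "ay": 0, "az": 0, "claw": -1},
    {"x": 0, "y": -0.08, "z": 0, "ax": 0, "ay": 0, "az": 0, "claw": -1},
    {"x": 0, "y": -0.08, "z": 0, "ax": 0, "ay": 0, "az": 0, "claw": -1},
    {"x": 0, "y": -0.08, "z": 0, "ax": 0, "ay": 0, "az": 0, "claw": -1},
    {"x": 0, "y": -0.08, "z": 0, "ax": 0, "ay": 0, "az": 0, "claw": -1},
  ],
)

```text
clock: 6.45
tool_pos: [621.1, 11.6, -8.6]
ee_rot: [3.14, -0.003, -0.001]
wrist_force: [0.3, -5.6, 6.0]
finger_gap: -0.002
```

```bash
python3 - <<'E'
from h import *
s,c=snap('scene','scene3'); print(s['tool_pos'],s['wrist_force'])
cv2.imwrite('pics/c3.png',cv2.resize(c['pixels'][120:240,150:290],None,fx=5,fy=5,interpolation=cv2.INTER_CUBIC))
E
```

```text
[621.13747899  11.64384523  -8.55734936] [ 0.3059322  -5.64254336  6.02018279]
```

View pics/c3.png

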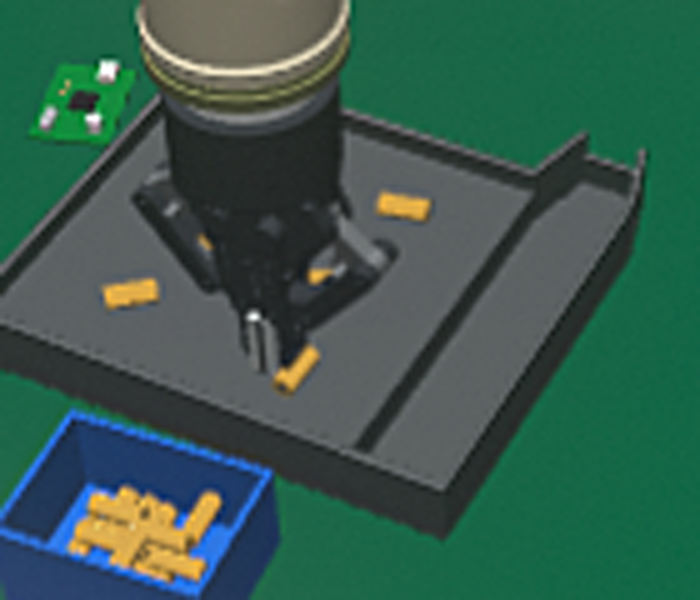

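```bash
python3 - <<'E'
from h import *
c=dict(np.load('pics/scene3.npz')); T=np.linalg.inv(c['world_from_camera'])
x,y,_=c['pos']
for z in (24,28,32,36): print(z,cv2.projectPoints(np.array([[x+11,y-11,z],[x+11,y,z],[x+11,y+9,z]]),cv2.Rodrigues(T[:3,:3])[0],T[:3,3],c['K'],c['distortion'])[0].reshape(-1,2).round(1).tolist())
cv2.imwrite('pics/c3b.png',cv2.resize(c['pixels'][170:210,180:230],None,fx=14,fy=14,interpolation=cv2.INTER_NEAREST))
E
```

```text
24 [[197.6, 194.4], [201.7, 195.9], [205.0, 197.2]]
28 [[197.5, 193.2], [201.5, 194.7], [204.9, 196.0]]
32 [[197.4, 192.0], [201.4, 193.6], [204.7, 194.9]]
36 [[197.2, 190.8], [201.3, 192.4], [204.6, 193.7]]
```

View pics/c3b.png

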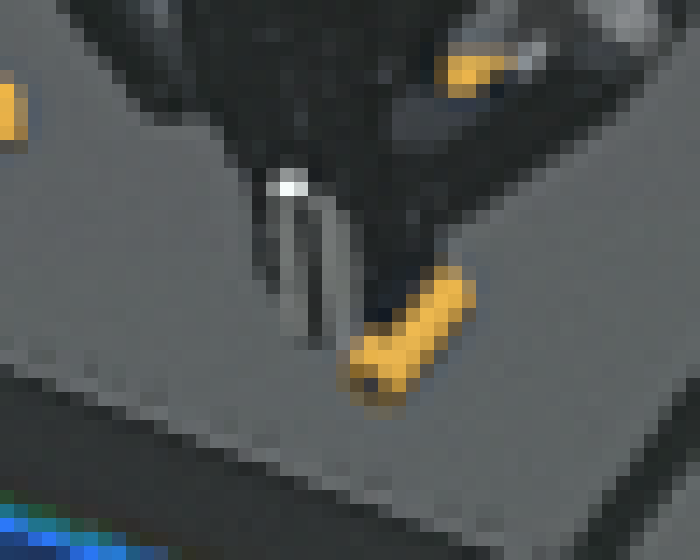

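The spacer is moving, but there's about 6 N up and back on the tips: they are riding on the hexagon's sloped upper face. I'll back off and find the platform height by a gentle touch.

>>> carry_out(
  commands=[
    {"x": 0, "y": 0.08, "z": 0, "ax": 0, "ay": 0, "az": 0, "claw": -1},
    {"x": 0, "y": 0.08, "z": 0, "ax": 0, "ay": 0, "az": 0, "claw": -1},
    {"x": 0, "y": 0, "z": 0, "ax": 0, "ay": 0, "az": 0, "claw": -1},
    {"x": 0, "y": 0, "z": 0, "ax": 0, "ay": 0, "az": 0, "claw": -1},
  ],
)

```text
clock: 6.9
tool_pos: [619.4, -4.1, -10.6]
ee_rot: [-3.142, 0.001, -0.001]
wrist_force: [-0.3, -1.3, 0.4]
finger_gap: -0.002
```

>>> carry_out(
  commands=[
    {"x": 0, "y": 0, "z": 0.02, "ax": 0, "ay": 0, "az": 0, "claw": -1},
    {"x": 0, "y": 0, "z": 0, "ax": 0, "ay": 0, "az": 0, "claw": -1},
    {"x": 0, "y": 0, "z": 0, "ax": 0, "ay": 0, "az": 0, "claw": -1},
  ],
)

```text
clock: 7.2
tool_pos: [619.7, -3.2, -12.4]
ee_rot: [-3.141, -0.0, 0.0]
wrist_force: [0.7, -0.2, 0.4]
finger_gap: -0.005
```

Still free at −12.4, so wedging on the spacer was the cause. Lower some more.

>>> carry_out(
  commands=[
    {"x": 0, "y": 0, "z": 0.02, "ax": 0, "ay": 0, "az": 0, "claw": -1},
    {"x": 0, "y": 0, "z": 0, "ax": 0, "ay": 0, "az": 0, "claw": -1},
    {"x": 0, "y": 0, "z": 0, "ax": 0, "ay": 0, "az": 0, "claw": -1},
  ],
)

```text
clock: 7.5
tool_pos: [619.8, -3.2, -12.4]
ee_rot: [-3.142, -0.001, 0.0]
wrist_force: [-7.7, -0.8, 15.7]
finger_gap: -0.003
```

Contact at TCP z≈−12.4, so that is the platform. The tips are bevelled on their backs (the y side), which causes the wedging, while the x faces are straight and vertical. I'll lift, turn 90° and push with the x face. First the joint 7 margin.

>>> carry_out(
  commands=[
    {"x": 0, "y": 0.1, "z": -0.06, "ax": 0, "ay": 0, "az": 0, "claw": -1},
    {"x": 0, "y": 0.1, "z": -0.2, "ax": 0, "ay": 0, "az": 0, "claw": -1},
    {"x": 0, "y": 0.1, "z": -0.2, "ax": 0, "ay": 0, "az": 0, "claw": -1},
    {"x": 0, "y": 0, "z": 0, "ax": 0, "ay": 0, "az": 0, "claw": -1},
    {"x": 0, "y": 0, "z": 0, "ax": 0, "ay": 0, "az": 0, "claw": -1},
  ],
)

```text
clock: 8.0
tool_pos: [619.8, -34.0, 31.7]
ee_rot: [-3.142, -0.001, -0.001]
wrist_force: [-0.7, -0.0, -0.2]
finger_gap: -0.002
```

```bash
python3 - <<'E'
from h import *
s=monitor.get_state(); print(s['q'],s['tool_pos'],s['wrist_force'])
E
```

```text
[ 0.20614493  0.51368611 -0.27408171  1.57310275  0.15179937  1.07512728
 -1.67829788] [619.81832173 -34.01751347  31.73211141] [-0.66343018 -0.00902231 -0.22954173]
```

Joint 7 has room for a world +90° turn (q7 → about −0.1).

>>> carry_out(
  commands=[
    {"x": 0, "y": 0, "z": 0, "ax": 0, "ay": 0, "az": -0.18, "claw": -1},
    {"x": 0, "y": 0, "z": 0, "ax": 0, "ay": 0, "az": -0.18, "claw": -1},
    {"x": 0, "y": 0, "z": 0, "ax": 0, "ay": 0, "az": -0.18, "claw": -1},
    {"x": 0, "y": 0, "z": 0, "ax": 0, "ay": 0, "az": -0.18, "claw": -1},
    {"x": 0, "y": 0, "z": 0, "ax": 0, "ay": 0, "az": -0.18, "claw": -1},
    {"x": 0, "y": 0, "z": 0, "ax": 0, "ay": 0, "az": -0.18, "claw": -1},
  ],
)

```text
clock: 8.6
tool_pos: [618.7, -32.7, 30.1]
ee_rot: [-3.139, 0.001, 0.855]
wrist_force: [-0.1, 0.3, -0.4]
finger_gap: 0.002
```

>>> carry_out(
  commands=[
    {"x": 0, "y": 0, "z": 0, "ax": 0, "ay": 0, "az": -0.18, "claw": -1},
    {"x": 0, "y": 0, "z": 0, "ax": 0, "ay": 0, "az": -0.18, "claw": -1},
    {"x": 0, "y": 0, "z": 0, "ax": 0, "ay": 0, "az": -0.18, "claw": -1},
    {"x": 0, "y": 0, "z": 0, "ax": 0, "ay": 0, "az": -0.18, "claw": -1},
    {"x": 0, "y": 0, "z": 0, "ax": 0, "ay": 0, "az": -0.18, "claw": -1},
    {"x": 0, "y": 0, "z": 0, "ax": 0, "ay": 0, "az": 0, "claw": -1},
    {"x": 0, "y": 0, "z": 0, "ax": 0, "ay": 0, "az": 0, "claw": -1},
  ],
)

```text
clock: 9.3
tool_pos: [619.0, -33.1, 30.7]
ee_rot: [-3.14, -0.001, 1.551]
wrist_force: [-0.2, 0.2, -0.1]
finger_gap: -0.008
```

```bash
python3 - <<'E'
from h import *
s,c=snap('wrist','w4'); print(s['tool_pos'],s['ee_rot'],s['q'][6])
h=cv2.cvtColor(c['pixels'],cv2.COLOR_BGR2HSV); m=cv2.inRange(h,(8,120,100),(28,255,255))
for q in cv2.findContours(m,cv2.RETR_EXTERNAL,cv2.CHAIN_APPROX_NONE)[0]:
    if cv2.contourArea(q)>60:
        ce=cv2.minAreaRect(q)[0]; print(np.round(ce),wray('w4',[ce],31).round(1))
E
```

```text
[619.0175392  -33.05151766  30.70643835] [-3.14003230e+00 -8.47359722e-04  1.55140947e+00] -0.2576622149521504
[435. 139.] [[716.2  15.6  31. ]]
[463. 154.] [[733.1   7.3  31. ]]
```

View pics/w4.png

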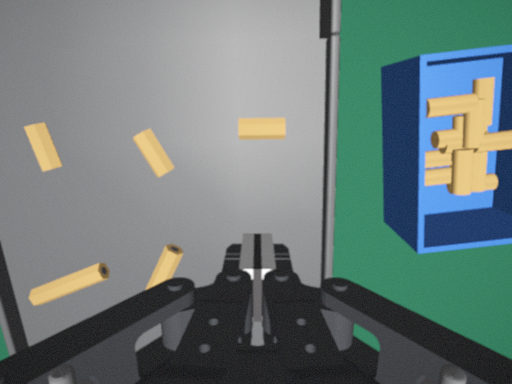

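```bash
python3 - <<'E'
from h import *
print(wray('w4',[(262,128),(154,152),(43,147)],30).round(1))
E
```

```text
[[621.7  23.1  30. ]
 [561.6  11.2  30. ]
 [499.8  15.3  30. ]]
```

>>> carry_out(
  commands=[
    {"x": 0.1, "y": 0.02, "z": 0.1, "ax": 0, "ay": 0, "az": 0, "claw": -1},
    {"x": 0.1, "y": 0, "z": 0.1, "ax": 0, "ay": 0, "az": 0, "claw": -1},
    {"x": 0, "y": 0, "z": 0.1, "ax": 0, "ay": 0, "az": 0, "claw": -1},
    {"x": 0, "y": 0, "z": 0.08, "ax": 0, "ay": 0, "az": 0, "claw": -1},
    {"x": 0, "y": 0, "z": 0, "ax": 0, "ay": 0, "az": 0, "claw": -1},
    {"x": 0, "y": 0, "z": 0, "ax": 0, "ay": 0, "az": 0, "claw": -1},
    {"x": 0, "y": 0, "z": 0, "ax": 0, "ay": 0, "az": 0, "claw": -1},
  ],
)

```text
clock: 10.05
tool_pos: [622.4, -14.1, -5.8]
ee_rot: [3.141, 0.0, 1.554]
wrist_force: [0.3, 0.2, 0.1]
finger_gap: 0.003
```

>>> carry_out(
  commands=[
    {"x": 0, "y": 0, "z": 0.05, "ax": 0, "ay": 0, "az": 0, "claw": -1},
    {"x": 0.05, "y": 0, "z": 0, "ax": 0, "ay": 0, "az": 0, "claw": -1},
    {"x": 0.08, "y": 0, "z": 0, "ax": 0, "ay": 0, "az": 0, "claw": -1},
    {"x": 0.08, "y": 0, "z": 0, "ax": 0, "ay": 0, "az": 0, "claw": -1},
    {"x": 0.08, "y": 0, "z": 0, "ax": 0, "ay": 0, "az": 0, "claw": -1},
    {"x": 0.08, "y": 0, "z": 0, "ax": 0, "ay": 0, "az": 0, "claw": -1},
  ],
)

```text
clock: 10.65
tool_pos: [622.6, 24.6, -11.1]
ee_rot: [3.141, -0.0, 1.556]
wrist_force: [0.1, -0.8, -0.5]
finger_gap: -0.003
```

```bash
python3 - <<'E'
from h import *
s,c=snap('wrist','w5'); print(s['tool_pos'],s['wrist_force'])
E
```

```text
[622.62480336  24.60471313 -11.08663623] [ 0.05800567 -0.84536885 -0.46995542]
```

View pics/w5.png

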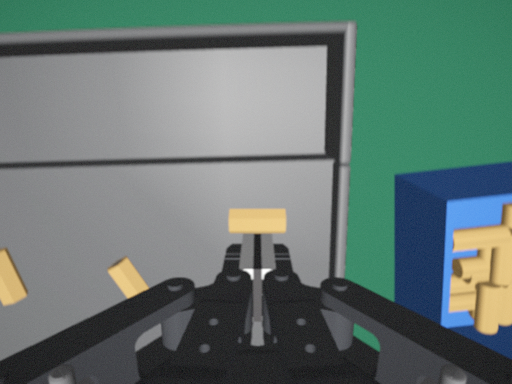

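Pushing cleanly now with under 1 N: the spacer sits square on the tips at px (257,220). On to just past the edge.

>>> carry_out(
  commands=[
    {"x": 0.08, "y": 0, "z": 0, "ax": 0, "ay": 0, "az": 0, "claw": -1},
    {"x": 0.08, "y": 0, "z": 0, "ax": 0, "ay": 0, "az": 0, "claw": -1},
    {"x": 0.08, "y": 0, "z": 0, "ax": 0, "ay": 0, "az": 0, "claw": -1},
    {"x": 0.08, "y": 0, "z": 0, "ax": 0, "ay": 0, "az": 0, "claw": -1},
    {"x": 0.08, "y": 0, "z": 0, "ax": 0, "ay": 0, "az": 0, "claw": -1},
    {"x": 0, "y": 0, "z": 0, "ax": 0, "ay": 0, "az": 0, "claw": -1},
    {"x": 0, "y": 0, "z": 0, "ax": 0, "ay": 0, "az": 0, "claw": -1},
  ],
)

```text
clock: 11.4
tool_pos: [623.2, 63.5, -11.3]
ee_rot: [-3.142, 0.0, 1.555]
wrist_force: [-1.0, 0.1, -0.1]
finger_gap: -0.001
```

```bash
python3 - <<'E'
from h import *
s,c=snap('wrist','w6'); print(s['tool_pos'],s['wrist_force'])
E
```

```text
[623.18742132  63.51569222 -11.28824813] [-1.04184116  0.05513436 -0.14795447]
```

View pics/w6.png

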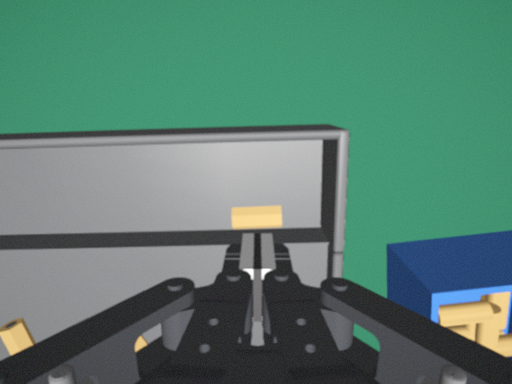

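The first short is in the trough (px 257,217, beyond the edge and on the floor). Next is the one at (561.5, 11).

>>> carry_out(
  commands=[
    {"x": 0, "y": 0, "z": -0.2, "ax": 0, "ay": 0, "az": 0, "claw": -1},
    {"x": -0.2, "y": -0.15, "z": -0.05, "ax": 0, "ay": 0, "az": 0, "claw": -1},
    {"x": -0.2, "y": -0.15, "z": 0, "ax": 0, "ay": 0, "az": 0, "claw": -1},
    {"x": -0.24, "y": -0.15, "z": 0, "ax": 0, "ay": 0, "az": 0, "claw": -1},
    {"x": -0.24, "y": -0.17, "z": 0, "ax": 0, "ay": 0, "az": 0, "claw": -1},
    {"x": 0, "y": 0, "z": 0.1, "ax": 0, "ay": 0, "az": 0, "claw": -1},
    {"x": 0, "y": 0, "z": 0, "ax": 0, "ay": 0, "az": 0, "claw": -1},
    {"x": 0, "y": 0, "z": 0, "ax": 0, "ay": 0, "az": 0, "claw": -1},
  ],
)

```text
clock: 12.25
tool_pos: [560.1, -23.0, 3.7]
ee_rot: [-3.142, -0.001, 1.555]
wrist_force: [-0.2, 0.1, 0.4]
finger_gap: 0.002
```

>>> carry_out(
  commands=[
    {"x": 0, "y": 0.02, "z": 0.08, "ax": 0, "ay": 0, "az": 0, "claw": -1},
    {"x": 0, "y": 0, "z": 0.06, "ax": 0, "ay": 0, "az": 0, "claw": -1},
    {"x": 0, "y": 0, "z": 0, "ax": 0, "ay": 0, "az": 0, "claw": -1},
    {"x": 0.08, "y": 0, "z": 0, "ax": 0, "ay": 0, "az": 0, "claw": -1},
    {"x": 0.08, "y": 0, "z": 0, "ax": 0, "ay": 0, "az": 0, "claw": -1},
    {"x": 0.08, "y": 0, "z": 0, "ax": 0, "ay": 0, "az": 0, "claw": -1},
    {"x": 0.08, "y": 0, "z": 0, "ax": 0, "ay": 0, "az": 0, "claw": -1},
  ],
)

```text
clock: 12.95
tool_pos: [562.4, 9.5, -10.0]
ee_rot: [3.141, -0.0, 1.556]
wrist_force: [-1.2, -0.5, -0.7]
finger_gap: 0.002
```

```bash
python3 - <<'E'
from h import *
s,c=snap('wrist','w7'); print(s['tool_pos'],s['wrist_force'])
E
```

```text
[562.42619517   9.54110187 -10.03227461] [-1.21354789 -0.52951759 -0.74306851]
```

View pics/w7.png

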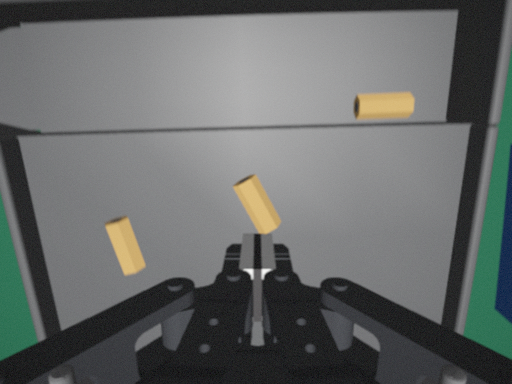

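The first short is in the trough at (384,105). The second is being pushed at (257,204). Continue.

>>> carry_out(
  commands=[
    {"x": 0.08, "y": 0, "z": 0, "ax": 0, "ay": 0, "az": 0, "claw": -1},
    {"x": 0.08, "y": 0, "z": 0, "ax": 0, "ay": 0, "az": 0, "claw": -1},
    {"x": 0.08, "y": 0, "z": 0, "ax": 0, "ay": 0, "az": 0, "claw": -1},
    {"x": 0.08, "y": 0, "z": 0, "ax": 0, "ay": 0, "az": 0, "claw": -1},
    {"x": 0.08, "y": 0, "z": 0, "ax": 0, "ay": 0, "az": 0, "claw": -1},
    {"x": 0.08, "y": 0, "z": 0, "ax": 0, "ay": 0, "az": 0, "claw": -1},
    {"x": 0.06, "y": 0, "z": 0, "ax": 0, "ay": 0, "az": 0, "claw": -1},
    {"x": 0, "y": 0, "z": 0, "ax": 0, "ay": 0, "az": 0, "claw": -1},
  ],
)

```text
clock: 13.8
tool_pos: [563.1, 63.7, -10.2]
ee_rot: [3.141, -0.001, 1.557]
wrist_force: [0.5, -0.2, 0.1]
finger_gap: 0.0
```

```bash
python3 - <<'E'
from h import *
s,c=snap('wrist','w8'); print(s['tool_pos'],s['wrist_force'])
E
```

```text
[563.11791813  63.73175256 -10.16731857] [ 0.49521674 -0.23542238  0.0717956 ]
```

View pics/w8.png

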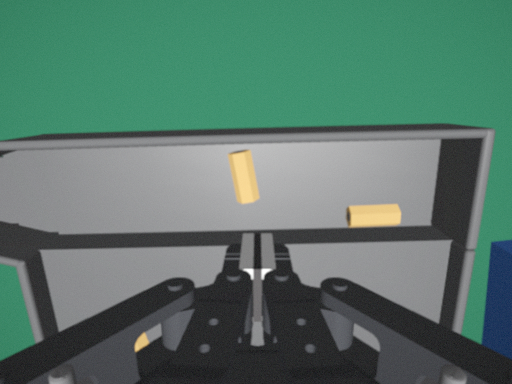

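The second is in the trough too (243,177). Third: the one at (500, 15).

>>> carry_out(
  commands=[
    {"x": 0, "y": 0, "z": -0.2, "ax": 0, "ay": 0, "az": 0, "claw": -1},
    {"x": -0.2, "y": -0.15, "z": -0.05, "ax": 0, "ay": 0, "az": 0, "claw": -1},
    {"x": -0.2, "y": -0.15, "z": 0, "ax": 0, "ay": 0, "az": 0, "claw": -1},
    {"x": -0.24, "y": -0.15, "z": 0, "ax": 0, "ay": 0, "az": 0, "claw": -1},
    {"x": -0.24, "y": -0.16, "z": 0, "ax": 0, "ay": 0, "az": 0, "claw": -1},
    {"x": 0, "y": 0, "z": 0.1, "ax": 0, "ay": 0, "az": 0, "claw": -1},
    {"x": 0, "y": 0, "z": 0, "ax": 0, "ay": 0, "az": 0, "claw": -1},
    {"x": 0, "y": 0, "z": 0, "ax": 0, "ay": 0, "az": 0, "claw": -1},
  ],
)

```text
clock: 14.65
tool_pos: [501.1, -23.9, 4.7]
ee_rot: [3.142, -0.001, 1.556]
wrist_force: [0.4, 0.2, 0.0]
finger_gap: -0.0
```

>>> carry_out(
  commands=[
    {"x": 0, "y": 0, "z": 0.08, "ax": 0, "ay": 0, "az": 0, "claw": -1},
    {"x": 0, "y": 0, "z": 0.07, "ax": 0, "ay": 0, "az": 0, "claw": -1},
    {"x": 0, "y": 0, "z": 0, "ax": 0, "ay": 0, "az": 0, "claw": -1},
    {"x": 0.08, "y": 0, "z": 0, "ax": 0, "ay": 0, "az": 0, "claw": -1},
    {"x": 0.08, "y": 0, "z": 0, "ax": 0, "ay": 0, "az": 0, "claw": -1},
    {"x": 0.08, "y": 0, "z": 0, "ax": 0, "ay": 0, "az": 0, "claw": -1},
    {"x": 0.08, "y": 0, "z": 0, "ax": 0, "ay": 0, "az": 0, "claw": -1},
  ],
)

```text
clock: 15.35
tool_pos: [501.5, 8.4, -10.0]
ee_rot: [3.141, -0.0, 1.556]
wrist_force: [0.4, -0.6, 0.9]
finger_gap: 0.001
```

>>> carry_out(
  commands=[
    {"x": 0.08, "y": 0, "z": 0, "ax": 0, "ay": 0, "az": 0, "claw": -1},
    {"x": 0.08, "y": 0, "z": 0, "ax": 0, "ay": 0, "az": 0, "claw": -1},
    {"x": 0.08, "y": 0, "z": 0, "ax": 0, "ay": 0, "az": 0, "claw": -1},
    {"x": 0.08, "y": 0, "z": 0, "ax": 0, "ay": 0, "az": 0, "claw": -1},
    {"x": 0.08, "y": 0, "z": 0, "ax": 0, "ay": 0, "az": 0, "claw": -1},
    {"x": 0.08, "y": 0, "z": 0, "ax": 0, "ay": 0, "az": 0, "claw": -1},
    {"x": 0.06, "y": 0, "z": 0, "ax": 0, "ay": 0, "az": 0, "claw": -1},
    {"x": 0, "y": 0, "z": 0, "ax": 0, "ay": 0, "az": 0, "claw": -1},
  ],
)

```text
clock: 16.15
tool_pos: [502.1, 62.5, -10.2]
ee_rot: [3.141, -0.001, 1.556]
wrist_force: [-0.3, -0.4, -0.8]
finger_gap: 0.001
```

```bash
python3 - <<'E'
from h import *
s,c=snap('wrist','w9'); print(s['tool_pos'],s['wrist_force'])
E
```

```text
[502.12450324  62.5149102  -10.20607239] [-0.30002482 -0.38118181 -0.7515238 ]
```

View pics/w9.png

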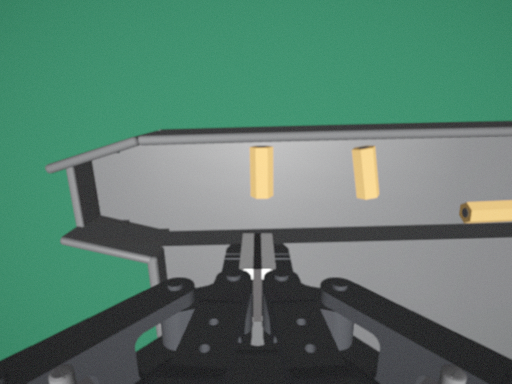

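The third is in as well (262,172). Before the back spacer, check gripper clearance to the bottle.

```bash
python3 - <<'E'
from h import *
c=dict(np.load('pics/top0.npz')); print(ray(c,[(384,169)],62).round(1))
c=dict(np.load('pics/top0.npz'))
for f in ('w9',):
    w=dict(np.load('pics/%s.npz'%f)); v,u=np.mgrid[0:384,0:512]; d=w['depth'].ravel()
    n=cv2.undistortPoints(np.c_[u.ravel(),v.ravel()].astype(float).reshape(-1,1,2),w['K'],w['distortion']).reshape(-1,2)
    Q=np.c_[n,np.ones(len(n))]*d[:,None]; P=Q@w['T_tool_cam'][:3,:3].T+w['T_tool_cam'][:3,3]
# scene cloud: back side of tool (x<0) in scene3 where yaw 0
s=dict(np.load('pics/scene3.npz')); v,u=np.mgrid[100:200,150:260]; d=s['depth'][100:200,150:260].ravel()
n=cv2.undistortPoints(np.c_[u.ravel(),v.ravel()].astype(float).reshape(-1,1,2),s['K'],s['distortion']).reshape(-1,2)
P=(np.c_[n,np.ones(len(n))]*d[:,None])@s['world_from_camera'][:3,:3].T+s['world_from_camera'][:3,3]-s['pos']
for a in range(40,170,12):
    q=P[(P[:,2]>=a)&(P[:,2]<a+12)&(abs(P[:,1])<90)&(abs(P[:,0])<70)]; print(a,len(q),np.percentile(q[:,0],[2,98]).round(),np.percentile(q[:,1],[2,98]).round())
E
```

```text
[[ 611.  -193.5   62. ]]
40 170 [-57.  43.] [-88.  20.]
52 48 [-5. 12.] [-10.  18.]
64 32 [ 5. 12.] [-8. 16.]
76 73 [-4. 14.] [-28.  35.]
88 117 [-9. 13.] [-36.  42.]
100 130 [-2. 17.] [-45.  51.]
112 155 [ 2. 17.] [-53.  62.]
124 217 [-11.  19.] [-55.  65.]
136 130 [-6. 20.] [-37.  51.]
148 53 [-7. 12.] [22. 44.]
160 92 [-10.  37.] [-15.  41.]
```

Bottle face is at y≈−173 and the gripper will reach only to about −150, so there's room. Going behind the last short.

>>> carry_out(
  commands=[
    {"x": 0, "y": 0, "z": -0.25, "ax": 0, "ay": 0, "az": 0, "claw": -1},
    {"x": -0.29, "y": 0.19, "z": -0.05, "ax": 0, "ay": 0, "az": 0, "claw": -1},
    {"x": -0.29, "y": 0.19, "z": 0, "ax": 0, "ay": 0, "az": 0, "claw": -1},
    {"x": -0.29, "y": 0.19, "z": 0, "ax": 0, "ay": 0, "az": 0, "claw": -1},
    {"x": -0.29, "y": 0.19, "z": 0, "ax": 0, "ay": 0, "az": 0, "claw": -1},
    {"x": -0.29, "y": 0.19, "z": 0, "ax": 0, "ay": 0, "az": 0, "claw": -1},
    {"x": -0.28, "y": 0.18, "z": 0, "ax": 0, "ay": 0, "az": 0, "claw": -1},
    {"x": 0, "y": 0, "z": 0, "ax": 0, "ay": 0, "az": 0, "claw": -1},
  ],
)

```text
clock: 17.0
tool_pos: [613.4, -120.7, 19.1]
ee_rot: [3.141, 0.003, 1.547]
wrist_force: [-0.4, -0.7, -0.4]
finger_gap: -0.002
```

>>> carry_out(
  commands=[
    {"x": 0, "y": 0, "z": 0, "ax": 0, "ay": 0, "az": 0, "claw": -1},
    {"x": 0, "y": 0, "z": 0, "ax": 0, "ay": 0, "az": 0, "claw": -1},
  ],
)

```text
clock: 17.2
tool_pos: [611.9, -112.4, 19.5]
ee_rot: [-3.141, -0.001, 1.556]
wrist_force: [0.3, 0.9, -0.4]
finger_gap: -0.005
```

```bash
python3 - <<'E'
from h import *
s,c=snap('wrist','w10'); print(s['tool_pos'],s['wrist_force'])
E
```

```text
[ 611.87220658 -112.42355162   19.52120381] [ 0.29743191  0.86024918 -0.3791241 ]
```

View pics/w10.png

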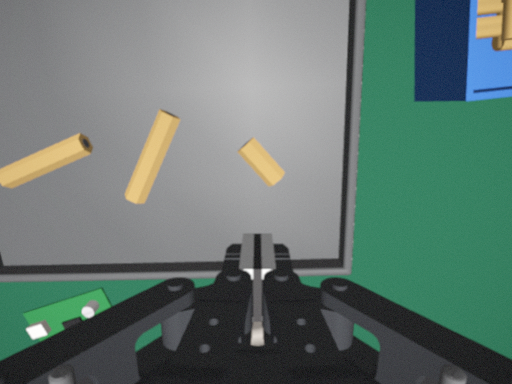

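The last short is straight ahead at (262,161), and the longs at (152,156) and (45,160) are well to the left. Down and sweep.

>>> carry_out(
  commands=[
    {"x": 0, "y": 0.03, "z": 0.1, "ax": 0, "ay": 0, "az": 0, "claw": -1},
    {"x": 0, "y": 0, "z": 0.1, "ax": 0, "ay": 0, "az": 0, "claw": -1},
    {"x": 0, "y": 0, "z": 0.07, "ax": 0, "ay": 0, "az": 0, "claw": -1},
    {"x": 0, "y": 0, "z": 0, "ax": 0, "ay": 0, "az": 0, "claw": -1},
    {"x": 0, "y": 0, "z": 0, "ax": 0, "ay": 0, "az": 0, "claw": -1},
  ],
)

```text
clock: 17.75
tool_pos: [615.1, -113.4, -7.7]
ee_rot: [-3.141, -0.0, 1.555]
wrist_force: [0.3, 0.4, 0.3]
finger_gap: 0.0
```

>>> carry_out(
  commands=[
    {"x": 0.05, "y": 0, "z": 0.03, "ax": 0, "ay": 0, "az": 0, "claw": -1},
    {"x": 0.08, "y": 0, "z": 0, "ax": 0, "ay": 0, "az": 0, "claw": -1},
    {"x": 0.08, "y": 0, "z": 0, "ax": 0, "ay": 0, "az": 0, "claw": -1},
    {"x": 0.08, "y": 0, "z": 0, "ax": 0, "ay": 0, "az": 0, "claw": -1},
    {"x": 0.08, "y": 0, "z": 0, "ax": 0, "ay": 0, "az": 0, "claw": -1},
    {"x": 0.08, "y": 0, "z": 0, "ax": 0, "ay": 0, "az": 0, "claw": -1},
    {"x": 0.08, "y": 0, "z": 0, "ax": 0, "ay": 0, "az": 0, "claw": -1},
    {"x": 0.08, "y": 0, "z": 0, "ax": 0, "ay": 0, "az": 0, "claw": -1},
  ],
)

```text
clock: 18.55
tool_pos: [616.4, -51.9, -10.2]
ee_rot: [3.141, -0.0, 1.555]
wrist_force: [1.0, 0.2, 0.6]
finger_gap: 0.0
```

```bash
python3 - <<'E'
from h import *
s,c=snap('wrist','w11'); print(s['tool_pos'],s['wrist_force'])
E
```

```text
[616.40365809 -51.89369013 -10.22239963] [0.95379875 0.22568127 0.57199759]
```

View pics/w11.png

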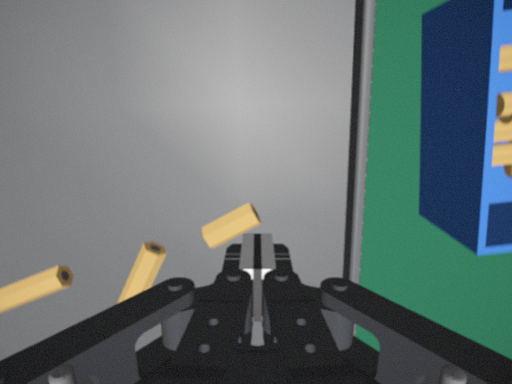

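The spacer has swung and its centre (231,226) is ~11 mm left of the fingers, so I'll back off slightly, shift left and carry on.

>>> carry_out(
  commands=[
    {"x": -0.1, "y": 0, "z": 0, "ax": 0, "ay": 0, "az": 0, "claw": -1},
    {"x": -0.05, "y": -0.07, "z": 0, "ax": 0, "ay": 0, "az": 0, "claw": -1},
    {"x": 0, "y": -0.06, "z": 0, "ax": 0, "ay": 0, "az": 0, "claw": -1},
    {"x": 0, "y": 0, "z": 0, "ax": 0, "ay": 0, "az": 0, "claw": -1},
    {"x": 0, "y": 0, "z": 0, "ax": 0, "ay": 0, "az": 0, "claw": -1},
  ],
)

```text
clock: 19.1
tool_pos: [602.9, -67.7, -10.1]
ee_rot: [3.141, -0.0, 1.554]
wrist_force: [-0.2, 0.4, -0.7]
finger_gap: 0.0
```

```bash
python3 - <<'E'
from h import *
s,c=snap('wrist','w12'); print(s['tool_pos'],s['wrist_force'])
E
```

```text
[602.94504295 -67.67506878 -10.11491896] [-0.16187913  0.40563717 -0.69584306]
```

View pics/w12.png

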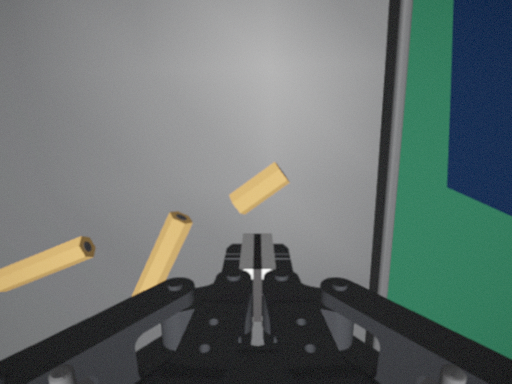

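Centred at (258,188) now. Push on.

>>> carry_out(
  commands=[
    {"x": 0.08, "y": 0, "z": 0, "ax": 0, "ay": 0, "az": 0, "claw": -1},
    {"x": 0.08, "y": 0, "z": 0, "ax": 0, "ay": 0, "az": 0, "claw": -1},
    {"x": 0.08, "y": 0, "z": 0, "ax": 0, "ay": 0, "az": 0, "claw": -1},
    {"x": 0.08, "y": 0, "z": 0, "ax": 0, "ay": 0, "az": 0, "claw": -1},
    {"x": 0.08, "y": 0, "z": 0, "ax": 0, "ay": 0, "az": 0, "claw": -1},
    {"x": 0.08, "y": 0, "z": 0, "ax": 0, "ay": 0, "az": 0, "claw": -1},
  ],
)

```text
clock: 19.75
tool_pos: [603.9, -18.4, -10.3]
ee_rot: [3.142, -0.0, 1.555]
wrist_force: [-0.1, 0.8, -0.2]
finger_gap: 0.0
```

```bash
python3 - <<'E'
from h import *
s,c=snap('wrist','w13'); print(s['tool_pos'],s['wrist_force'])
E
```

```text
[603.9135393  -18.41710553 -10.25243271] [-0.07740429  0.825374   -0.21236178]
```

View pics/w13.png

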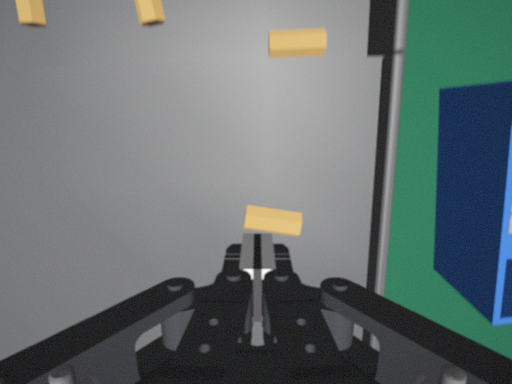

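>>> carry_out(
  commands=[
    {"x": -0.06, "y": 0, "z": 0, "ax": 0, "ay": 0, "az": 0, "claw": -1},
    {"x": 0, "y": 0.06, "z": 0, "ax": 0, "ay": 0, "az": 0, "claw": -1},
    {"x": 0.04, "y": 0, "z": 0, "ax": 0, "ay": 0, "az": 0, "claw": -1},
    {"x": 0.08, "y": 0, "z": 0, "ax": 0, "ay": 0, "az": 0, "claw": -1},
    {"x": 0.08, "y": 0, "z": 0, "ax": 0, "ay": 0, "az": 0, "claw": -1},
    {"x": 0.08, "y": 0, "z": 0, "ax": 0, "ay": 0, "az": 0, "claw": -1},
    {"x": 0.08, "y": 0, "z": 0, "ax": 0, "ay": 0, "az": 0, "claw": -1},
    {"x": 0.08, "y": 0, "z": 0, "ax": 0, "ay": 0, "az": 0, "claw": -1},
  ],
)

```text
clock: 20.6
tool_pos: [610.4, 19.6, -10.2]
ee_rot: [-3.142, -0.0, 1.556]
wrist_force: [-0.3, 0.6, -0.3]
finger_gap: 0.001
```

```bash
python3 - <<'E'
from h import *
s,c=snap('wrist','w14'); print(s['tool_pos'],s['wrist_force'])
E
```

```text
[610.41176718  19.61848734 -10.24518326] [-0.33733948  0.62157682 -0.34682044]
```

View pics/w14.png

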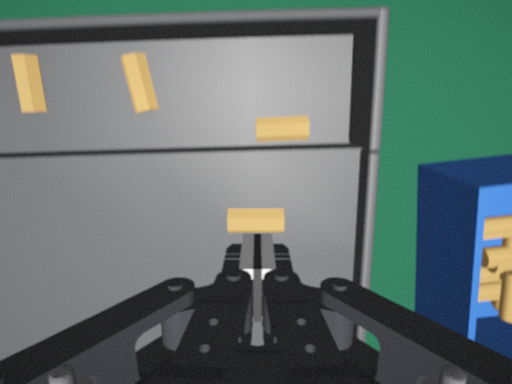

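Square on the tips at (256,220). Push over the edge, a little quicker so that it clears the one lying near the wall.

>>> carry_out(
  commands=[
    {"x": 0.08, "y": 0, "z": 0, "ax": 0, "ay": 0, "az": 0, "claw": -1},
    {"x": 0.1, "y": 0, "z": 0, "ax": 0, "ay": 0, "az": 0, "claw": -1},
    {"x": 0.12, "y": 0, "z": 0, "ax": 0, "ay": 0, "az": 0, "claw": -1},
    {"x": 0.14, "y": 0, "z": 0, "ax": 0, "ay": 0, "az": 0, "claw": -1},
    {"x": 0, "y": 0, "z": 0, "ax": 0, "ay": 0, "az": 0, "claw": -1},
    {"x": -0.1, "y": 0, "z": -0.2, "ax": 0, "ay": 0, "az": 0, "claw": -1},
    {"x": -0.2, "y": 0, "z": -0.3, "ax": 0, "ay": 0, "az": 0, "claw": -1},
    {"x": -0.2, "y": 0, "z": -0.3, "ax": 0, "ay": 0, "az": 0, "claw": -1},
  ],
)

```text
clock: 21.45
tool_pos: [609.9, 12.4, 70.2]
ee_rot: [-3.14, -0.0, 1.556]
wrist_force: [0.8, -0.5, -1.0]
finger_gap: -0.001
```

>>> carry_out(
  commands=[
    {"x": -0.2, "y": -0.2, "z": -0.4, "ax": 0, "ay": 0, "az": 0, "claw": -1},
    {"x": -0.2, "y": -0.2, "z": -0.4, "ax": 0, "ay": 0, "az": 0, "claw": -1},
    {"x": -0.2, "y": -0.2, "z": -0.3, "ax": 0, "ay": 0, "az": 0, "claw": -1},
    {"x": -0.2, "y": 0, "z": 0, "ax": 0, "ay": 0, "az": 0, "claw": -1},
    {"x": 0, "y": 0, "z": 0, "ax": 0, "ay": 0, "az": 0, "claw": -1},
    {"x": 0, "y": 0, "z": 0, "ax": 0, "ay": 0, "az": 0, "claw": -1},
  ],
)

```text
clock: 22.05
tool_pos: [548.9, -66.7, 179.4]
ee_rot: [-3.141, -0.0, 1.554]
wrist_force: [0.2, 1.3, -0.2]
finger_gap: -0.001
```

```bash
python3 - <<'E'
from h import *
s,c=snap('wrist','w15'); print(s['tool_pos'],s['wrist_force']); snap('scene','scene15')
E
```

```text
[548.89735022 -66.67965798 179.39778447] [ 0.20603001  1.34417762 -0.17541112]
```

View pics/w15.png

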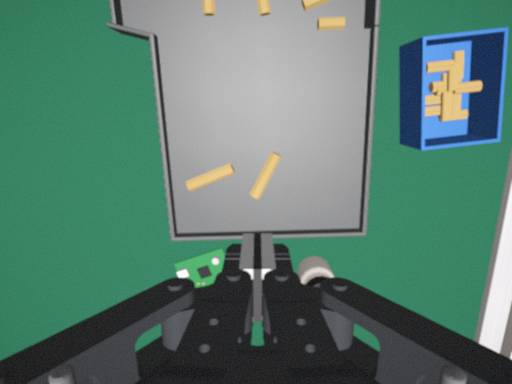

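View pics/scene15.png

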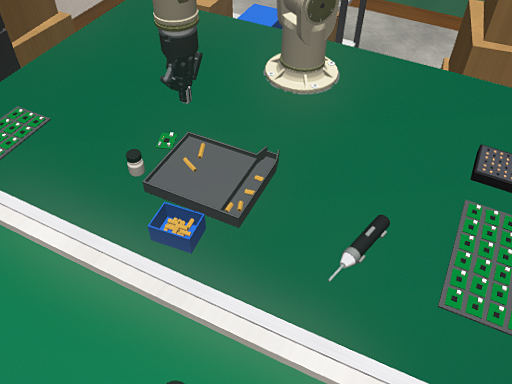

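All four shorts are in the trough: scene px (259,178), (249,192), (240,206), (229,207). Both longs are on the platform. A final measurement, also of the neighbours.

```bash
python3 - <<'E'
from h import *
s,c=snap('scene','fin'); s,t=snap('top','fint'); print(s['clock'],np.abs(s['qd']).max())
h=cv2.cvtColor(c['pixels'],cv2.COLOR_BGR2HSV); m=cv2.inRange(h,(8,110,90),(28,255,255)); m[:,:150]=0;m[:135]=0;m[212:]=0;m[:,280:]=0; m[200:,:210]=0
v=np.linalg.inv(np.array(c['world_from_camera'])); a=np.radians(.6); R=np.array([[np.cos(a),np.sin(a)],[-np.sin(a),np.cos(a)]]); O=np.array([557,-33])
for q in cv2.findContours(m,cv2.RETR_EXTERNAL,cv2.CHAIN_APPROX_NONE)[0]:
    if cv2.contourArea(q)>6:
        M=cv2.moments(q); ce=(M['m10']/M['m00'],M['m01']/M['m00'])
        u,w=map(int,np.round(ce)); d=c['depth'][w,u]; n=cv2.undistortPoints(np.array([[ce]]),np.array(c['K']),np.array(c['distortion'])).ravel(); P=(np.array(c['world_from_camera'])@np.array([n[0]*d,n[1]*d,d,1]))[:3]
        print(np.round(ce,1),'depth pt',P.round(0),'tray',(R@(P[:2]-O)).round(0))
d0=np.load('pics/scene0.npz')['pixels'].astype(int); df=np.abs(d0-c['pixels']).max(2)
for n,(x0,y0,x1,y1) in dict(bottle=(122,146,147,178),board=(152,128,180,150),bin=(145,200,209,253),driver=(322,208,396,286)).items(): print(n,(df[y0:y1,x0:x1]>60).sum())
E
```

```text
22.2 0.004907906029484003
[228.7 206.7] depth pt [623.  78.  11.] tray [ 67. 110.]
[239.8 205.9] depth pt [611. 101.  13.] tray [ 55. 134.]
[248.9 191.6] depth pt [560.  99.  12.] tray [  4. 132.]
[258.5 177.9] depth pt [505.  98.   9.] tray [-51. 131.]
[189.  163.6] depth pt [559. -68.  32.] tray [  1. -35.]
[201.2 149.8] depth pt [501. -68.  32.] tray [-56. -34.]
bottle 0
board 0
bin 0
driver 0
```

View pics/fint.png

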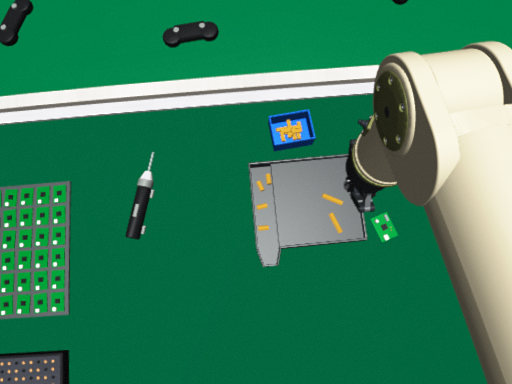

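Everything meets the conditions: shorts at tray y 110–134 and flat on the trough floor, longs at y≈−35, and no change at the bottle, board, bin or driver.

```bash
python3 -c "
from h import *
print(order.sign_off())"
```

```text
the job is handed in; nothing more can be done
None
```

I swept all four short spacers off the open edge into the trough, left both long ones on the platform, and handed the job in. The robot clock read 22.2 s at the last check.

**Final checks (scene and top pictures plus depth):**

| Item | Measured | Needed |
|---|---|---|
| Short spacers, tray y | 110, 131, 132 and 134 mm | 103 to 150 mm |
| Short spacers, tray x | −51 to +67 mm | −139 to +100 mm |
| Short spacers, height of the visible surface | 9–13 mm | centre under 23 mm |
| Long spacers, tray y | about −35 mm both; they did not move visibly from the start | −100 to +95 mm |
| Bottle, board, bin, screwdriver | no pixels changed from the first scene picture | under 15 mm moved |
| Gripper | clear of everything; no contact force | touching nothing |

**What disagreed or went wrong:**
- **Fingertip position:** the real fingertips end about 36–40 mm behind the stated TCP. Depth from the two cameras gave 40 mm, and touching the platform gave 36 mm. My first sweep therefore passed above the spacers without touching them, and I corrected the height after that.
- **First contact:** with the bevelled backs of the fingers leading, the tips rode up on a spacer with about 6 N on each of two axes at the wrist. I turned the tool 90° and pushed with the straight faces; wrist readings stayed at about 1 N in every check after that.
- **Platform touch:** finding the platform height gave a brief wrist reading of about 16 N upward. No spacer was under the fingers.
- **Last short spacer:** it swung off-centre twice while being pushed, and I re-centred the fingers each time.

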